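# Roll a glass bar into the vee cradle and clamp it for signing

## Task

Roll the blue glass bar along its wooden ledge, without lifting it off, gently over the edge into the aluminium vee so that it settles by itself, square in the vee. Then swing the steel clamp down onto it and press until its rubber pad holds the glass with about 10 N (clearly more than 5 N, never more than 18 N), and let go so that the clamp stays shut. Do not press the glass itself hard with the fingers, and leave the blown glass pieces beside the fixture and to the robot's left alone.

Things in the scene. Friction and masses are not known exactly. Their poses are not given: they have to be found in the camera images.
- bar: solid blue glass cylinder, diameter 44 mm, length 110 mm, about 0.36 kg (0.8 to 1.2 times that), lying on the ledge of the fixture, roughly parallel to the vee. Origin: middle of its axis. y: along its axis (the other axes turn as it rolls)
- fixture: fixed wooden base carrying ledge, vee and clamp. Origin: on the table, below the bottom line of the vee, at mid-length. x: from the ledge across the vee to the clamp's hinge; y: along the vee; z up. Base from x = -140 to +100 mm, y = +-75 mm, 12 mm thick. Two steel hinge posts at x = 78 mm, y = +-58 mm, up to z = 112 mm. All x, y, z below are in this frame
- ledge (a point): middle of the ledge's top (light wood, flat, level): z = 40 mm, x = -76.5 mm. The ledge runs from x = -135 to -18 mm, y = +-70 mm, with a rounded bead 2.5 mm high along its outer edge (x = -131 mm); at x = -18 mm it breaks straight into the vee's near face
- home (a point): where the middle of the bar's axis lies when it is home in the vee: x = 0, z = 53 mm (glass top at 75 mm). Aluminium vee: two 45 degree faces, bottom line at z = 22 mm, 140 mm long; near face starts at the ledge's edge, far face rises to z = 52 mm
- hinge (a point): middle of the clamp's hinge axis: x = 75 mm, z = 100 mm. The hinge is stiff (friction 0.5 N m) and stays where it is left: about 2 N down at the handle moves it when near level (3.5 N when upright); from the pad's touch on, each 1 N at the pad takes about 0.52 N more at the handle. Let go, the clamp springs back a little and holds up to about 8 N at the pad
- clamp: U-shaped steel clamp. Origin on the hinge axis; its -x points from hinge to handle: level, back over the vee, when about shut; up when open. Starts 1.4 to 1.65 rad open. Two side arms 12 mm high at y = +-45 mm; 75 mm from the hinge a bridge with a sprung rubber pad, 5 N per mm, on a set-screw: each time it meets the bar at another angle, 0.1 rad above to 0.1 below level: feel for it
- handle (a point): middle of the clamp's handle: a dark steel round bar, 16 mm diameter, parallel to the vee, across the ends of the side arms, 82 mm free between them; 145 mm from the hinge axis
- glass_a: blown blue glass piece, domed, 95 mm wide, 55 mm high, to the fixture's +y side; leave alone. Origin: middle of its underside
- glass_b: blown pale blue glass piece, domed, 90 mm wide, 52 mm high, to the fixture's -y side; leave alone. Origin: middle of its underside
- glass_c: blown deep blue glass piece, domed, 100 mm wide, 58 mm high, standing to the robot's left; leave alone. Origin: middle of its underside
There are look-alikes about, which are no part of the job. What is shaped like the bar but pink or yellow is not meant.

How it is judged (in metres and radians):
On the way, in this order (a step that is already met when the one before it is completed fails the run):
1. the bar lies still and home in the vee, untouched by fingers and clamp (x of bar in the frame of fixture between -0.003 and 0.003 m and z of bar in the frame of fixture below 0.0565 m and y of bar in the frame of fixture between -0.035 and 0.035 m and angle between the y axis of bar and the y axis of fixture, either way round below 0.05 rad and linear speed of bar below 0.02 m/s and contact force between each of the fingers, clamp and bar below 0.1 N), for 0.3 s.
2. the clamp's pad presses on the bar with more than 5 N (x of bar in the frame of fixture between -0.003 and 0.003 m and z of bar in the frame of fixture below 0.0565 m and y of bar in the frame of fixture between -0.035 and 0.035 m and angle between the y axis of bar and the y axis of fixture, either way round below 0.05 rad and contact force between clamp and bar above 5 N), for 0.3 s.
At the end, for the whole second after the job is handed in: the bar lies still (under 20 mm/s) in the vee: axis within 3 mm of the vee's middle line, no more than 3.4 mm above its home height, within 35 mm of the middle lengthwise and within 0.05 rad of the vee's direction; the clamp, at rest and let go, presses on it with 4 to 16 N (x of bar in the frame of fixture between -0.003 and 0.003 m and z of bar in the frame of fixture below 0.0565 m and y of bar in the frame of fixture between -0.035 and 0.035 m and angle between the y axis of bar and the y axis of fixture, either way round below 0.05 rad and linear speed of each of bar, clamp below 0.02 m/s and contact force between clamp and bar between 4 and 16 N and angular speed of clamp below 0.05 rad/s); the robot touches nothing.
It fails at once if the clamp presses the glass with more than 18 N (contact force between clamp and bar above 18 N).
It fails at once if the fingers press the glass with more than 15 N (contact force between the fingers and bar above 15 N).
It fails at once if the glass bar is lifted (its axis more than 90 mm above the table, 28 mm above where it starts) (height (world z) of bar above 0.09 m).
It fails at once if the glass bar is thrown (faster than 0.6 m/s) (linear speed of bar above 0.6 m/s).
It fails at once if a listed blown glass piece is moved more than 20 mm (distance of any of glass_a, glass_b, glass_c from where it was at the start of the episode above 0.02 m).
It also fails if it takes over 61 s, if anything falls off the work surface, if the arm or the gripper's body presses on something with over 40 N, if the wrist force passes 120 N, or if a joint passes its speed limit or range.

## Robot

A 6-joint arm with a two-finger parallel gripper is mounted at the origin on the work surface. World frame = base frame: x ahead of the robot, y to its left, z up, the work surface at z = 0. Lengths are in mm, angles in degrees, forces in N, time in s.
With the tool pointing down it reaches from about 350 to 975 mm from the base axis. Payload 7.1 kg.
Tool frame: the origin (TCP) lies midway between the tips of the shut fingers; the grasp point (between the pads) lies 19 mm behind it; y points along the fingers, x is the direction in which the jaws open and shut, and the axes are right-handed (so a half turn about y gives the same grasp; the last joint's range is limited). The gripper opens to 88 mm and grips with 3 to 60 N. Pads are 20 mm wide; open, the fingers measure 115 mm over their backs; the gripper's body (75 mm by 178 mm) begins 61 mm behind the grasp point.
Start: joints at [-77.808, 24.242, 93.386, -0, 62.372, -1.089], TCP at [143.6, -608.263, 222.675] pointing down, gripper open.
Joint ranges: [-172.04, 172.04], [-51.8, 120.97], [4.93, 147.93], [-75.15, 255.16], [6.16, 154.13], [-145.62, 145.62]. Speed limits (degrees/s): [136.94, 136.94, 172.46, 180, 180, 180].

## Interface

Orientations are given as a 3x3 rotation matrix whose columns are the frame's x, y, z axes.
In Python, from rig import robot gives the robot as it stands.
- The arm moves only by the shell command python3 -m crank 'ROWS'. ROWS is JSON, one flat list of numbers, 7 for each row, row after row: the turn, a rotation vector about the tool's x, y, z normalised to -1 to 1, where 1 is 4 degrees, then the shift along the tool's x, y, z normalised to -1 to 1, where 1 is 0.04 m, then the closure, from -1 (fully open) to 1 (shut). A call has exactly 5 rows; each row shifts and turns the commanded pose from where the row before left it, along the tool's axes as they then stand; what a row does not reach is not made up. A row lasts 1/12 s, in which the tool goes at most 41.7 mm and 7.16 degrees, less where a joint would pass 70% of its speed; a pose out of reach is approached as far as the arm can. A call with a number of a shift or a turn outside -1 to 1 is refused whole. A call with a gripper value outside its range is refused whole. The fingers move at their own pace and stop on an object; the grip force is fixed at half the most. Time passes only in rows, so rows that do not move let the fingers close, or fill a call up. It gives the time, the measured TCP pose, the force and the opening at its end, in the units of the state.
- robot.read_state(): the state, without advancing time (a new reading comes with each control period).
- robot.grab_frame(name): name is "scene" or "top" or "wrist"; returns the picture (420x560x3 uint8, red, green, blue); there is no depth.
- robot.camera_info(name): a dict with "K" (3x3 intrinsics, pixels), "dist_coeffs" ([k1, k2, p1, p2, k3] as OpenCV has them; the pictures are not rectified), "world_to_cam" (4x4, takes a point from world to camera coordinates); the wrist camera has in their place "T_tool_cam" (4x4, takes a point from camera to tool coordinates, whose origin is the TCP and whose axes are the tool frame's). Camera axes: x right, y up, looking along -z (the intrinsics and any distortion apply to the point x, -y, -z); pixel columns grow to the right and rows downward; lengths in mm; the calibration is good to about 2 mm. A picture is of the moment at which its call begins: read the wrist's pose just before it. camera_info takes no time and is no camera call.
- robot.hand_in(): hands the job in, once; it reports no verdict.
The state is a dict: "t": time; "joints": joint angles; "dq": joint speeds; "tau": joint torques, N m; "tcp_pos": TCP position; "tool_rot": TCP orientation; "force": force on the tool from outside, world axes, zero at the start; "wrist_torque": the same for the moment, N m; "grip_width": opening from 0.0 (shut) to 1.0 (fully open).
Only numpy, scipy, OpenCV 4.12 (cv2) and the standard library are available. Lean on these libraries where they do the work, as an engineer would, in place of code of your own. Each camera call takes 0.05 s, during which the arm holds its last target. There are 200 camera calls.

## Working session

There is one attempt and no reset: what is moved stays moved. The work goes in short steps, Python scripts to look and compute and a shell command to move; the robot and the scene stay as the last step left them, time stands still between calls to the robot, and variables do not carry over. Pictures are saved under pics/ and viewed, about 8 in all and at most 12, crops included, and the job is handed in when it is done.

```bash
ls; mkdir -p pics; python3 - <<'E'
from rig import robot
import cv2
s=robot.read_state();print(s)
for n in("scene","top"):
    cv2.imwrite(f"pics/{n}0.png",robot.grab_frame(n)[:,:,::-1]);print(robot.camera_info(n))
print(robot.camera_info("wrist"))
E
```

```text
pics
{'t': 0.0, 'joints': array([-7.78079202e+01,  2.42830056e+01,  9.34327281e+01,  8.02574412e-04,
        6.23714024e+01, -1.08842079e+00]), 'dq': array([-0.01535632, -0.00094144, -0.02010673,  0.05076554,  0.03983148,
       -0.00928445]), 'tau': array([ 4.75510955e-03, -5.44612849e+01, -2.73663175e+01,  6.46947906e-02,
        2.28150305e-02, -1.16948067e-04]), 'tcp_pos': array([ 143.48570703, -607.72645917,  221.90834641]), 'tool_rot': array([[ 2.29711957e-01, -3.09049235e-04,  9.73258610e-01],
       [-9.73257471e-01,  1.48913039e-03,  2.29712161e-01],
       [-1.52030134e-03, -9.99998843e-01,  4.12865781e-05]]), 'force': array([-0.15208378, -0.61569917,  0.08987557]), 'wrist_torque': array([-0.01343651, -0.00117902,  0.02831968]), 'grip_width': 0.9993021842830445}
{'K': array([[389.43122629,   0.        , 284.86362071],
       [  0.        , 389.43122629, 214.92074557],
       [  0.        ,   0.        ,   1.        ]]), 'dist_coeffs': array([0.00381605, 0.        , 0.        , 0.        , 0.        ]), 'world_to_cam': array([[-4.27743234e-01,  9.03746312e-01, -1.66832128e-0
[... 794 characters left out ...]
703324e+02],
       [ 0.00000000e+00,  0.00000000e+00,  0.00000000e+00,
         1.00000000e+00]])}
{'K': array([[365.76058652,   0.        , 272.48057997],
       [  0.        , 365.76058652, 206.76598804],
       [  0.        ,   0.        ,   1.        ]]), 'dist_coeffs': array([0.00397239, 0.        , 0.        , 0.        , 0.        ]), 'T_tool_cam': array([[ 9.99999753e-01, -6.97446859e-04,  9.16515096e-05,
        -1.53487856e-01],
       [ 2.78181418e-04,  2.72416685e-01, -9.62179335e-01,
        -1.61952852e+02],
       [ 6.46101555e-04,  9.62179122e-01,  2.72416811e-01,
         7.40478081e+01],
       [ 0.00000000e+00,  0.00000000e+00,  0.00000000e+00,
         1.00000000e+00]])}
```

View pics/top0.png

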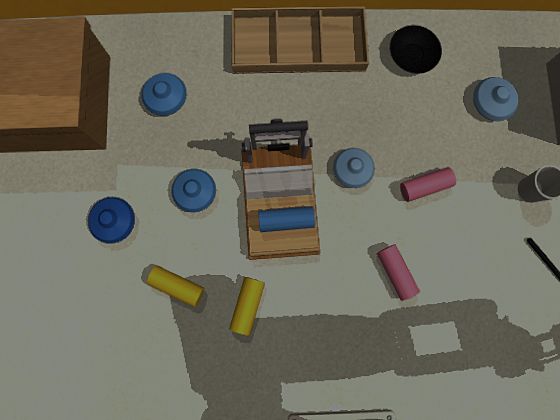

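View pics/scene0.png

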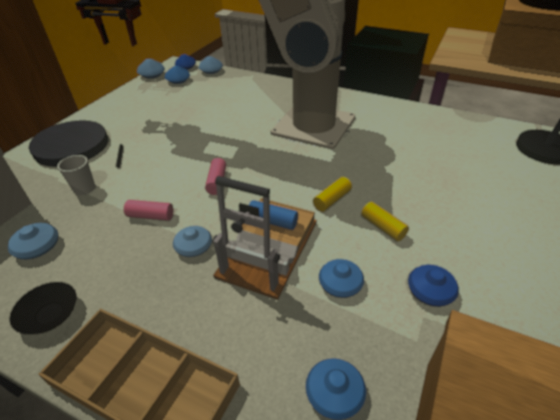

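The top view shows the bar at about (286,219) on the ledge. The vee is at (280,181), the open clamp at (280,130) and the glass pieces at (193,190), (354,168) and (111,220). I'll enlarge the fixture next.

```bash
cat > h.py <<'E'
import numpy as np, cv2
from rig import robot
def ray(name,uv,tcp=None,R=None):
    c=robot.camera_info(name)
    p=cv2.undistortPoints(np.array(uv,float).reshape(-1,1,2),c["K"],c["dist_coeffs"]).reshape(-1,2)
    d=np.c_[p[:,0],-p[:,1],-np.ones(len(p))]
    if name=="wrist":
        T=c["T_tool_cam"]; o=tcp+R@T[:3,3]; return o,d@(R@T[:3,:3]).T
    W=c["world_to_cam"]; return -W[:3,:3].T@W[:3,3], d@W[:3,:3]
def onplane(name,uv,z,**k):
    o,d=ray(name,uv,**k); return o+d*((z-o[2])/d[:,2])[:,None]
def proj(name,P,tcp=None,R=None):
    c=robot.camera_info(name); P=np.atleast_2d(P).astype(float)
    if name=="wrist":
        T=c["T_tool_cam"]; q=((P-tcp)@R-T[:3,3])@T[:3,:3]
    else:
        W=c["world_to_cam"]; q=P@W[:3,:3].T+W[:3,3]
    q=q*[1,-1,-1]
    return cv2.projectPoints(q,np.zeros(3),np.zeros(3),c["K"],c["dist_coeffs"])[0].reshape(-1,2)
E
python3 - <<'E'
from h import *
im=cv2.imread("pics/top0.png")
hsv=cv2.cvtColor(im,cv2.COLOR_BGR2HSV)
m=cv2.inRange(hsv,(95,110,40),(125,255,255)); m[:,:245]=0;m[:,325:]=0;m[:195]=0;m[250:]=0
c=max(cv2.findContours(m,0,2)[0],key=cv2.contourArea)
r=cv2.minAreaRect(c);print(r);b=cv2.boxPoints(r);print(onplane("top",b,62).round(1));print(onplane("top",[r[0]],64))
for n,u in(("a",(193,189)),("b",(354,168)),("c",(111,219))): print(n,onplane("top",[u],25).round())
cv2.imwrite("pics/topc.png",cv2.resize(im[110:265,225:340],None,fx=5,fy=3.85*1.0,interpolation=cv2.INTER_CUBIC))
cv2.imwrite("pics/topc.png",cv2.resize(im[112:262,230:335],None,fx=4,fy=4,interpolation=cv2.INTER_CUBIC))
E
```

```text
((286.376220703125, 218.57601928710938), (21.050994873046875, 55.31300735473633), 85.03025817871094)
[[516.9 156.2  62. ]
 [524.   45.3  62. ]
 [481.5  43.3  62. ]
 [474.6 153.4  62. ]]
[[498.92997348  99.7144045   64.        ]]
a [[572. 292.  25.]]
b [[609. -48.  25.]]
c [[512. 464.  25.]]
```

View pics/topc.png

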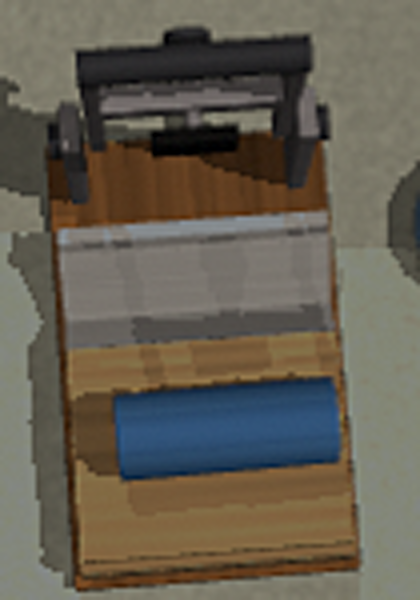

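The crop shows the ledge's inner edge from (68,348) to (333,332), the far vee rim from (57,232) to (328,214), and the outer ledge edge from (82,574) to (357,562). The handle is at (195,60).

```bash
python3 - <<'E'
from h import *
f=lambda P,z: onplane("top",np.array(P)/4.+[230,112],z)
a=f([(68,348),(333,332)],40);b=f([(57,232),(328,214)],52);c=f([(80,574),(357,562)],40)
for q in(a,b,c):
    d=q[0]-q[1];print(q.round(1).tolist(),q.mean(0).round(1),np.linalg.norm(d).round(1),np.degrees(np.arctan2(-d[0],d[1])).round(2))
# fixture fit: rigid 2D from corners
F=np.array([(-18,70),(-18,-70),(30,70),(30,-70),(-135,70),(-135,-70)],float)
W=np.vstack([a,b,c])[:,:2]
Fc=F-F.mean(0);Wc=W-W.mean(0);H=Fc.T@Wc
th=np.arctan2(H[0,1]-H[1,0],H[0,0]+H[1,1]);R=np.array([[np.cos(th),-np.sin(th)],[np.sin(th),np.cos(th)]])
t=W.mean(0)-R@F.mean(0);print("yaw",np.degrees(th),"t",t);print((W-(F@R.T+t)).round(1))
print("bar in fix",(R.T@(np.array([[498.3,99.7]])-t).T).T)
P=np.array([(75,70,100),(75,-70,100),(0,70,22),(0,-70,22),(78,58,112),(78,-58,112)]);
Wp=np.c_[P[:,:2]@R.T+t,P[:,2]];print(((proj("top",Wp)-[230,112])*4).round())
u=proj("scene",np.vstack([Wp,np.c_[F@R.T+t,[40,40,52,52,40,40]]]));print(u.round())
E
```

```text
[[544.9, 178.8, 40.0], [550.0, 42.0, 40.0]] [547.4 110.4  40. ] 136.9 2.15
[[603.3, 182.9, 52.0], [609.7, 43.3, 52.0]] [606.5 113.1  52. ] 139.7 2.6
[[428.8, 174.6, 40.0], [431.2, 34.3, 40.0]] [430.  104.4  40. ] 140.3 1.0
yaw 2.3864599811438305 t [568.93108204 111.00951997]
[[-3.2 -1.4]
 [-3.8  1.7]
 [ 7.3  0.7]
 [ 7.8  1. ]
 [-2.4 -0.8]
 [-5.8 -1.2]]
bar in fix [[-71.0407468  -8.3586653]]
[[ 48. 134.]
 [331. 117.]
 [ 65. 315.]
 [330. 298.]
 [ 71. 120.]
 [308. 105.]]
[[277. 260.]
 [213. 239.]
 [292. 258.]
 [235. 241.]
 [270. 255.]
 [216. 238.]
 [295. 247.]
 [238. 230.]
 [287. 259.]
 [227. 240.]
 [314. 213.]
 [260. 198.]]
```

```bash
python3 - <<'E'
from h import *
th=np.radians(2.3);t=np.array([566,111.]);R=np.array([[np.cos(th),-np.sin(th)],[np.sin(th),np.cos(th)]])
for a in(1.35,1.45,1.55,1.65):
    p=np.r_[R@[75-145*np.cos(a),0]+t,100+145*np.sin(a)];print(a,p.round(),((proj("top",p)-[230,112])*4).round(),proj("scene",p).round())
E
python3 -m crank '[0,0,0,-0.45,0,0.88,-0.36, 0,0,0,-0.45,0,0.88,-0.36, 0,0,0,-0.45,0,0.88,-0.36, 0,0,0,-0.45,0,0.88,-0.36, 0,0,0,-0.45,0,0.88,-0.36]'
python3 -m crank '[0,0,0,-0.45,0,0.88,-0.36, 0,0,0,-0.45,0,0.88,-0.36, 0,0,0,-0.45,0,0.88,-0.36, 0,0,0,-0.45,0,0.88,-0.36, 0,0,0,-0.45,0,0.88,-0.36]'
```

```text
1.35 [609. 113. 241.] [[199. 106.]] [[246. 181.]]
1.45 [623. 113. 244.] [[197.  71.]] [[242. 185.]]
1.55 [638. 114. 245.] [[195.  37.]] [[238. 190.]]
1.65 [652. 114. 245.] [[192.   5.]] [[234. 195.]]
t: 0.52
tcp_pos: [295.1, -478.7, 222.4]
tool_rot: [[0.229, -0.0, 0.973], [-0.973, 0.001, 0.229], [-0.001, -1.0, -0.0]]
force: [0.5, -0.8, -0.2]
grip_width: 0.688
t: 0.93
tcp_pos: [445.9, -350.6, 222.5]
tool_rot: [[0.23, -0.0, 0.973], [-0.973, 0.0, 0.23], [-0.0, -1.0, -0.0]]
force: [-1.2, -0.4, 0.3]
grip_width: 0.676
```

```bash

python3 -m crank '[0,0,0,-0.97,0,0.22,-0.36, 0,0,0,-0.97,0,0.22,-0.36, 0,0,0,-0.97,0,0.22,-0.36, 0,0,0,-0.97,0,0.22,-0.36, 0,0,0,-0.97,0,0.22,-0.36]' >/dev/null
python3 -m crank '[0,0,0,-0.97,0,0.22,-0.36, 0,0,0,-0.97,0,0.22,-0.36, 0,0,0,-0.97,0,0.22,-0.36, 0,0,0,-0.97,0,0.22,-0.36, 0,0,0,-0.97,0,0.22,-0.36]'
python3 -m crank '[0,0,0,-0.6,0,0.25,-0.36, 0,0,0,-0.6,0,0.25,-0.36, 0,0.9,0,0,0,0,-0.36, 0,0.9,0,0,0,0,-0.36, 0,0.8,0,0,0,0,-0.36]'
python3 -m crank '[1,0,0,0,0.5,0,-0.36, 1,0,0,0,0.5,0,-0.36, 1,0,0,0,0.5,0,-0.36, 0,0,0,0,0,0,-0.36, 0,0,0,0,0,0,-0.36]'
python3 - <<'E'
from h import *
s=robot.read_state();np.savez("w1.npz",p=s["tcp_pos"],R=s["tool_rot"])
im=robot.grab_frame("wrist")[:,:,::-1];cv2.imwrite("pics/w1.png",im);print(s["tcp_pos"],s["t"])
E
```

```text
t: 1.77
tcp_pos: [440.7, 47.5, 222.7]
tool_rot: [[0.23, -0.0, 0.973], [-0.973, 0.0, 0.23], [-0.0, -1.0, -0.0]]
force: [-0.2, -0.0, -0.5]
grip_width: 0.68
t: 2.18
tcp_pos: [449.5, 97.6, 222.4]
tool_rot: [[0.049, -0.001, 0.999], [-0.999, -0.0, 0.049], [0.0, -1.0, -0.001]]
force: [0.1, -0.3, -0.0]
grip_width: 0.679
t: 2.6
tcp_pos: [452.4, 96.9, 162.2]
tool_rot: [[0.051, 0.203, 0.978], [-0.999, 0.01, 0.05], [0.001, -0.979, 0.203]]
force: [0.7, -0.1, 0.5]
grip_width: 0.678
[452.38232042  96.93259139 162.23677974] 2.6
```

View pics/w1.png

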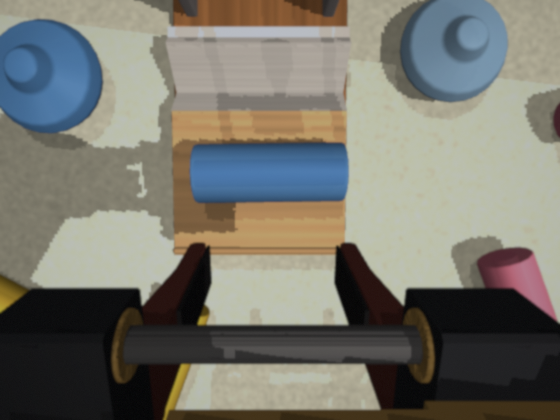

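The wrist view shows the bar from (191,173) to (348,172), the ledge's inner edge from (174,110) to (347,109), its outer edge from (174,252) to (346,250), and its right side at column 346.

```bash
python3 - <<'E'
from h import *
w=np.load("w1.npz");k=dict(tcp=w["p"],R=w["R"])
im=cv2.imread("pics/w1.png");hsv=cv2.cvtColor(im,cv2.COLOR_BGR2HSV)
m=cv2.inRange(hsv,(95,110,40),(125,255,255)); m[:,:150]=0;m[:,380:]=0;m[:125]=0;m[225:]=0
c=max(cv2.findContours(m,0,2)[0],key=cv2.contourArea);r=cv2.minAreaRect(c)
b=cv2.boxPoints(r);print(r,onplane("wrist",b,62,**k).round(1).tolist(),onplane("wrist",[r[0]],62,**k))
q=onplane("wrist",[(174,110),(347,108.5),(174,249),(346,247)],40,**k);print(q.round(1))
print(onplane("wrist",[(167,38),(349,38),(168,27),(347,27)],52,**k).round(1))
E
```

```text
((268.96270751953125, 172.1861114501953), (56.46039962768555, 156.2538604736328), 89.0759506225586) [[514.9, 161.1, 62.0], [522.7, 45.5, 62.0], [480.9, 42.1, 62.0], [473.0, 159.0, 62.0]] [[498.00806012 101.94645255  62.        ]]
[[543.8 180.1  40. ]
 [552.1  42.7  40. ]
 [432.1 176.5  40. ]
 [440.9  36.2  40. ]]
[[594.7 183.8  52. ]
 [601.8  47.   52. ]
 [602.7 183.2  52. ]
 [609.7  49.   52. ]]
```

```bash

python3 -m crank '[0,-0.1,0,-0.03,0.93,-0.17,-0.36, 0,0,0,-0.03,0.93,-0.17,-0.36, 0,0,0,-0.03,0.93,-0.17,-0.36, 0,0,0,0,0,0,-0.36, 0,0,0,0,0,0,-0.36]'
python3 -m crank '[0,0,0,0,0.02,0.1,-0.36, 0,0,0,0,0.02,0.1,-0.36, 0,0,0,0,0.02,0.1,-0.36, 0,0,0,0,0,0,-0.36, 0,0,0,0,0,0,-0.36]'
python3 - <<'E'
from h import *
s=robot.read_state();np.savez("w2.npz",p=s["tcp_pos"],R=s["tool_rot"])
im=robot.grab_frame("wrist")[:,:,::-1];cv2.imwrite("pics/w2.png",im);print(s["tcp_pos"],s["force"])
E
```

```text
t: 3.07
tcp_pos: [457.2, 100.6, 48.6]
tool_rot: [[0.057, 0.203, 0.977], [-0.998, 0.009, 0.056], [0.002, -0.979, 0.203]]
force: [-0.2, 0.3, -0.3]
grip_width: 0.681
t: 3.48
tcp_pos: [470.6, 101.7, 51.5]
tool_rot: [[0.057, 0.211, 0.976], [-0.998, 0.011, 0.056], [0.001, -0.977, 0.211]]
force: [0.6, 0.0, 0.1]
grip_width: 0.682
[470.60220826 101.69255295  51.46865301] [0.64531956 0.00651773 0.14866336]
```

View pics/w2.png

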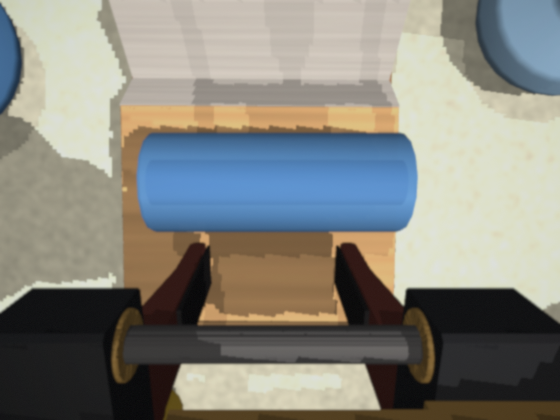

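The bar (rows 133–231, columns 138–417) is level in the image, with the fingertips just behind it at row 245. I'll compute the gap.

```bash
cat > bar.py <<'E'
from h import *
import sys
def bar(f,s,box,z=62):
    k=dict(tcp=s["p"],R=s["R"]);im=cv2.imread(f);hsv=cv2.cvtColor(im,cv2.COLOR_BGR2HSV)
    m=cv2.inRange(hsv,(95,110,40),(125,255,255));x0,x1,y0,y1=box
    n=np.zeros_like(m);n[y0:y1,x0:x1]=m[y0:y1,x0:x1]
    c=max(cv2.findContours(n,0,2)[0],key=cv2.contourArea);r=cv2.minAreaRect(c)
    # axis by tangent planes: top & bottom silhouette midlines
    b=cv2.boxPoints(r);b=b[np.argsort(b[:,1])];T,B=b[:2].mean(0),b[2:].mean(0)
    o,d=ray("wrist",[T,B],**k);d/=np.linalg.norm(d,axis=1)[:,None];e=d.sum(0)
    P=o+e*(z-o[2])/e[2];L=onplane("wrist",b[:2],z,**k)
    v=L[np.argmax(L[:,1])]-L[np.argmin(L[:,1])]
    print("axis",P.round(1),"yaw",np.degrees(np.arctan2(-v[0],v[1])).round(2),"px",r)
E
python3 -c "
from bar import *
bar('pics/w2.png',np.load('w2.npz'),(125,430,120,240))
w=np.load('w2.npz');print(onplane('wrist',[(124,104),(398,104)],40,tcp=w['p'],R=w['R']).round(1))"
python3 -c "
from bar import *
bar('pics/w1.png',np.load('w1.npz'),(150,380,125,225))"
python3 -m crank '[0,0,0,0,0.02,0.1,-0.36, 0,0,0,0,0.02,0.1,-0.36, 0,0,0,0,0.02,0.1,-0.36, 0,0,0,0,0.02,0.1,-0.36, 0,0,0,0,0.02,0.1,-0.36]'
```

```text
axis [509.3 102.   62. ] yaw 3.3 px ((277.0, 182.0), (96.0, 278.0), 90.0)
[[544.  180.2  40. ]
 [551.9  43.7  40. ]]
axis [497.9 101.9  62. ] yaw 3.86 px ((268.96270751953125, 172.1861114501953), (56.46039962768555, 156.2538604736328), 89.0759506225586)
t: 3.95
tcp_pos: [490.0, 102.7, 49.8]
tool_rot: [[0.057, 0.208, 0.977], [-0.998, 0.01, 0.056], [0.001, -0.978, 0.208]]
force: [-0.3, 0.0, 0.5]
grip_width: 0.679
```

```bash

python3 -m crank '[0,0,0,0,0.02,0.09,-0.36, 0,0,0,0,0.02,0.08,-0.36, 0,0,0,0,0.02,0.08,-0.36, 0,0,0,0,0.01,0.06,-0.36, 0,0,0,0,0,0,-0.36]'
python3 - <<'E'
from h import *
s=robot.read_state();np.savez("w3.npz",p=s["tcp_pos"],R=s["tool_rot"])
im=robot.grab_frame("wrist")[:,:,::-1];cv2.imwrite("pics/w3.png",im);print(s["tcp_pos"],s["force"])
from bar import bar
bar('pics/w3.png',np.load('w3.npz'),(125,430,10,240))
E
```

```text
t: 4.37
tcp_pos: [503.0, 103.5, 49.8]
tool_rot: [[0.057, 0.208, 0.976], [-0.998, 0.011, 0.056], [0.001, -0.978, 0.209]]
force: [0.4, 0.9, -0.6]
grip_width: 0.678
[503.01749342 103.48907748  49.8214895 ] [ 0.43095551  0.93140036 -0.59843878]
axis [536.8 103.8  62. ] yaw 3.31 px ((276.5, 193.5), (91.0, 281.0), 90.0)
```

View pics/w3.png

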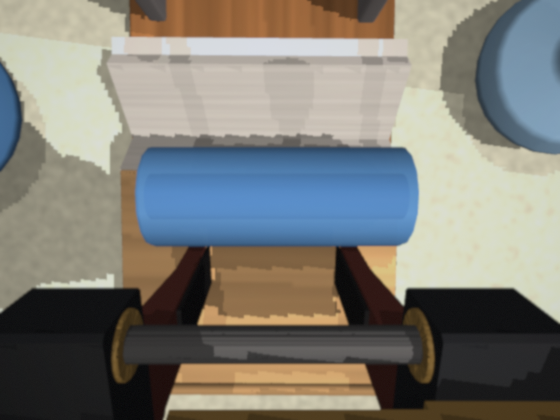

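The bar is square to the edge (rows 147–246), with its axis about 13 mm short of the break. I'll keep pushing gently.

```bash

python3 -m crank '[0,0,0,0,0.016,0.08,-0.36, 0,0,0,0,0.016,0.08,-0.36, 0,0,0,0,0.016,0.08,-0.36, 0,0,0,0,0.016,0.08,-0.36, 0,0,0,0,0.01,0.05,-0.36]'
python3 -m crank '[0,0,0,0,0.005,0.03,-0.36, 0,0,0,0,0,0,-0.36, 0,0,0,0,0,0,-0.36, 0,0,0,0,0,0,-0.36, 0,0,0,0,0,0,-0.36]'
python3 - <<'E'
from h import *
s=robot.read_state();np.savez("w4.npz",p=s["tcp_pos"],R=s["tool_rot"])
im=robot.grab_frame("wrist")[:,:,::-1];cv2.imwrite("pics/w4.png",im);print(s["tcp_pos"],s["force"])
from bar import bar
bar('pics/w4.png',np.load('w4.npz'),(125,430,10,260),53)
E
```

```text
t: 4.83
tcp_pos: [518.1, 104.4, 50.0]
tool_rot: [[0.057, 0.208, 0.976], [-0.998, 0.011, 0.056], [0.001, -0.978, 0.209]]
force: [-0.3, -0.7, -0.7]
grip_width: 0.684
t: 5.25
tcp_pos: [518.4, 104.3, 49.9]
tool_rot: [[0.057, 0.207, 0.977], [-0.998, 0.01, 0.056], [0.001, -0.978, 0.208]]
force: [-0.3, -0.1, 0.1]
grip_width: 0.679
[518.36104697 104.30919059  49.941285  ] [-0.27400745 -0.0908398   0.13834843]
axis [566.  105.1  53. ] yaw 3.32 px ((277.0, 162.5), (93.0, 266.0), 90.0)
```

The bar's axis is at (566,105), which is home with yaw 3.3°, and the fingers are 16 mm clear. I'll retreat and rise, then check the clamp.

```bash

python3 -m crank '[0,0,0,0,-0.1,-0.5,-0.36, 0,0,0,0,-0.1,-0.5,-0.36, 0,0,0,0,-0.94,0.1,1, 0,0,0,0,-0.94,0.1,1, 0,0,0,0,-0.94,0.1,1]' 
python3 -m crank '[0,0,0,0,-0.94,0.1,1, 0,0,0,0,-0.94,0.1,1, 0,0,0,0,-0.94,0.1,1, -1,0,0,0,-0.6,0,1, -1,0,0,0,-0.4,0,1]' 
python3 -m crank '[-1,0,0,0,0,0,1, 0,0,0,0,0,0,1, 0,0,0,0,0,0,1, 0,0,0,0,0,0,1, 0,0,0,0,0,0,1]' 
python3 - <<'E'
from h import *
s=robot.read_state();print(s["tcp_pos"],s["tool_rot"].round(3),s["force"])
im=robot.grab_frame("top")[:,:,::-1];sc=robot.grab_frame("scene")[:,:,::-1]
cv2.imwrite("pics/t5.png",np.hstack([cv2.resize(im[60:260,200:350],None,fx=2.6,fy=2.6),cv2.resize(sc[80:280,130:280],None,fx=2.6,fy=2.6)]))
E
```

```text
t: 5.72
tcp_pos: [464.6, 101.3, 162.7]
tool_rot: [[0.057, 0.205, 0.977], [-0.998, 0.01, 0.056], [0.002, -0.979, 0.205]]
force: [1.2, 1.1, 0.9]
grip_width: 0.495
t: 6.13
tcp_pos: [446.6, 100.8, 318.3]
tool_rot: [[0.058, 0.072, 0.996], [-0.998, 0.004, 0.058], [0.0, -0.997, 0.072]]
force: [1.8, 0.2, -0.2]
grip_width: 0.108
t: 6.55
tcp_pos: [446.1, 100.4, 313.4]
tool_rot: [[0.057, -0.001, 0.998], [-0.998, -0.002, 0.057], [0.002, -1.0, -0.001]]
force: [-1.1, -0.2, 0.4]
grip_width: 0.007
[446.10136949 100.44358259 313.42964882] [[ 0.057 -0.001  0.998]
 [-0.998 -0.002  0.057]
 [ 0.002 -1.    -0.001]] [-1.08541611 -0.21151663  0.35063535]
```

View pics/t5.png

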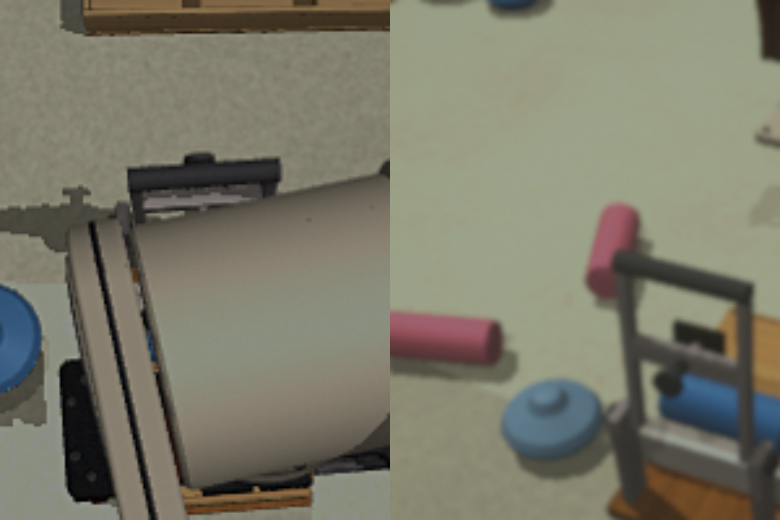

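The clamp stands at about 1.47 rad, with its handle at about (628,116,244). I'll go over it and come down behind the handle.

```bash

python3 -m crank '[0,0,0,-0.02,0,0.94,1, 0,0,0,-0.02,0,0.94,1, 0,0,0,-0.02,0,0.94,1, 0,0,0,-0.02,0,0.94,1, 0,0,0,-0.02,0,0.94,1]' 
python3 -m crank '[0,0,0,-0.02,0,0.94,1, 0,0,0,0,0.6,0,1, 0,0,0,0,0.8,0,1, 0,0,0,0,0.7,0,1, 0,0,0,0,0,0,1]' 
python3 - <<'E'
from h import *
s=robot.read_state();print(s["tcp_pos"],s["force"])
sc=robot.grab_frame("scene")[:,:,::-1]
cv2.imwrite("pics/s6.png",cv2.resize(sc[90:290,150:350],None,fx=3,fy=3))
E
```

```text
t: 7.07
tcp_pos: [636.0, 115.5, 314.0]
tool_rot: [[0.057, -0.0, 0.998], [-0.998, -0.002, 0.057], [0.002, -1.0, -0.0]]
force: [0.6, -0.1, 0.9]
grip_width: 0.003
t: 7.48
tcp_pos: [668.3, 117.6, 223.5]
tool_rot: [[0.057, -0.011, 0.998], [-0.998, -0.003, 0.057], [0.003, -1.0, -0.011]]
force: [-1.4, -0.5, -0.4]
grip_width: 0.005
[668.2924007  117.60868985 223.51924208] [-1.35831238 -0.54550675 -0.39970475]
```

View pics/s6.png

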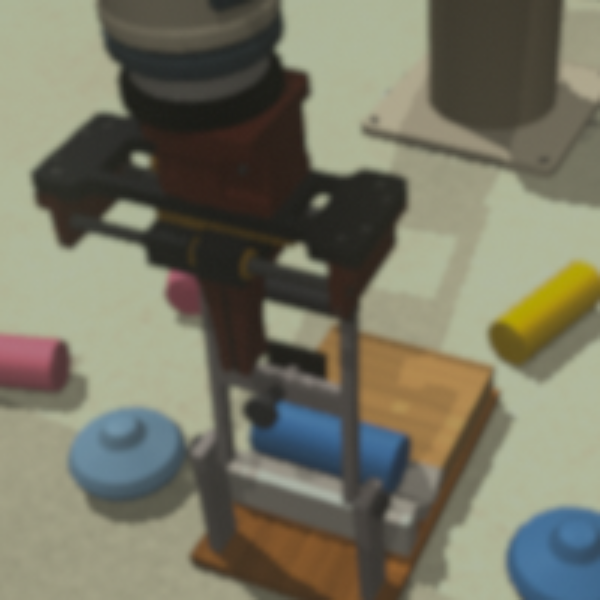

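The closed fingers stand behind the handle, centred between the arms. I'll push it over towards the robot.

```bash

python3 -m crank '[0,0,0,0,0,-0.3,1, 0,0,0,0,0,-0.3,1, 0,0,0,0,0.03,-0.3,1, 0,0,0,0,0.03,-0.3,1, 0,0,0,0,0.03,-0.3,1]' 
python3 -m crank '[0,0,0,0,0.14,-0.3,1, 0,0,0,0,0.16,-0.3,1, 0,0,0,0,0.22,-0.3,1, 0,0,0,0,0.25,-0.3,1, 0,0,0,0,0.25,-0.25,1]' 
python3 - <<'E'
from h import *
s=robot.read_state();print(s["tcp_pos"],s["force"])
sc=robot.grab_frame("scene")[:,:,::-1]
cv2.imwrite("pics/s7.png",cv2.resize(sc[90:290,150:350],None,fx=3,fy=3))
E
```

```text
t: 7.95
tcp_pos: [613.9, 115.1, 229.5]
tool_rot: [[0.057, 0.006, 0.998], [-0.998, -0.001, 0.057], [0.001, -1.0, 0.006]]
force: [5.0, -0.3, -3.4]
grip_width: 0.001
t: 8.37
tcp_pos: [556.2, 111.8, 189.1]
tool_rot: [[0.057, 0.007, 0.998], [-0.998, -0.0, 0.057], [0.001, -1.0, 0.007]]
force: [2.7, 0.0, 1.4]
grip_width: 0.005
[556.24932491 111.84570394 189.13777657] [2.69916144 0.0058527  1.37046662]
```

View pics/s7.png

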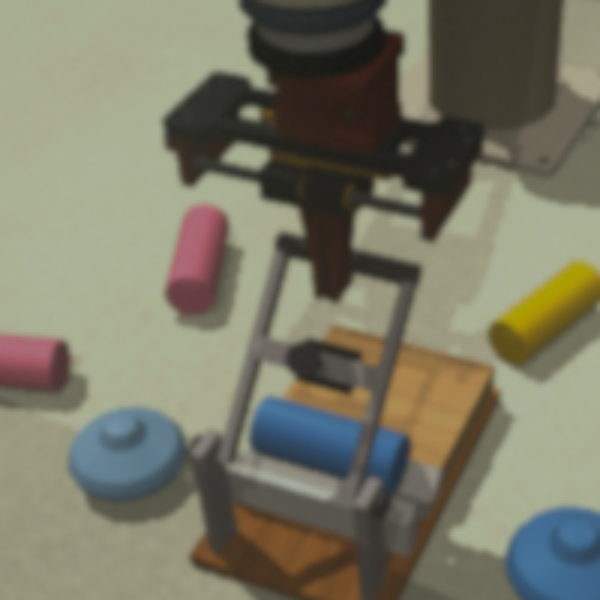

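The clamp is now at about 0.77 rad with the fingers behind the handle. I'll lift the fingers over it and press from above.

```bash

python3 -m crank '[0,0,0,0,0,0.3,1, 0,0,0,0,-0.95,0,1, 0,0,0,0,0,-0.5,1, 0,0,0,0,0,-0.35,1, 0,0,0,0,0,0,1]' 
python3 - <<'E'
from h import *
s=robot.read_state();p=s["tcp_pos"];print(p,s["force"],s["t"])
for X in (p[0]-567,):
  a=np.arccos((75-X)/145);print(X,a,100+145*np.sin(a)+8)
E
```

```text
t: 8.83
tcp_pos: [531.5, 110.2, 226.4]
tool_rot: [[0.057, 0.002, 0.998], [-0.998, -0.001, 0.057], [0.001, -1.0, 0.002]]
force: [-0.7, -0.4, -0.5]
grip_width: 0.007
[531.52466529 110.23735591 226.38051429] [-0.66217517 -0.41966333 -0.46678304] 8.8333
-35.475334709229855 0.7045565305557564 201.91592208397697
```

```bash

python3 -m crank '[0,0,0,0,0.6,0,1, 0,0,0,0,0.28,-0.22,1, 0,0,0,0,0.31,-0.18,1, 0,0,0,0,0.33,-0.16,1, 0,0,0,0,0.33,-0.12,1]' 
python3 -m crank '[0,0,0,0,0.15,-0.04,1, 0,0,0,0,0.1,-0.03,1, 0,0,0,0,0,0,1, 0,0,0,0,0,0,1, 0,0,0,0,0,0,1]' 

```

```text
t: 9.25
tcp_pos: [505.9, 108.8, 150.9]
tool_rot: [[0.057, 0.001, 0.998], [-0.998, -0.001, 0.057], [0.001, -1.0, 0.001]]
force: [-2.1, -0.0, 3.4]
grip_width: 0.003
t: 9.67
tcp_pos: [503.6, 108.5, 140.8]
tool_rot: [[0.057, 0.002, 0.998], [-0.998, -0.001, 0.057], [0.001, -1.0, 0.002]]
force: [-0.7, -0.3, 0.1]
grip_width: 0.006
```

```bash

python3 -m crank '[0,0,0,0,0.08,-0.03,1, 0,0,0,0,0.08,-0.03,1, 0,0,0,0,0.08,-0.03,1, 0,0,0,0,0.06,-0.02,1, 0,0,0,0,0.04,0,1]' 
python3 -m crank '[0,0,0,0,0.02,0,1, 0,0,0,0,0.01,0,1, 0,0,0,0,0.01,0,1, 0,0,0,0,0.01,0,1, 0,0,0,0,0.01,0,1]' 
python3 -m crank '[0,0,0,0,0.01,0,1, 0,0,0,0,0.01,0,1, 0,0,0,0,0.01,0,1, 0,0,0,0,0.01,0,1, 0,0,0,0,0.01,0,1]' 

```

```text
t: 10.08
tcp_pos: [497.8, 108.0, 126.1]
tool_rot: [[0.057, -0.0, 0.998], [-0.998, -0.002, 0.057], [0.001, -1.0, -0.0]]
force: [-0.1, 0.3, 2.4]
grip_width: 0.003
t: 10.5
tcp_pos: [497.6, 108.0, 123.9]
tool_rot: [[0.057, -0.001, 0.998], [-0.998, -0.002, 0.057], [0.002, -1.0, -0.001]]
force: [-1.8, 0.1, 1.2]
grip_width: 0.003
t: 10.92
tcp_pos: [498.0, 108.0, 122.0]
tool_rot: [[0.057, -0.0, 0.998], [-0.998, -0.002, 0.057], [0.001, -1.0, -0.0]]
force: [-1.4, 0.0, 2.2]
grip_width: 0.006
```

```bash

python3 -m crank '[0,0,0,0,0.01,0,1, 0,0,0,0,0.01,0,1, 0,0,0,0,0.01,0,1, 0,0,0,0,0.01,0,1, 0,0,0,0,0.01,0,1]' |egrep 'pos|for'
python3 -m crank '[0,0,0,0,0.01,0,1, 0,0,0,0,0.01,0,1, 0,0,0,0,0.01,0,1, 0,0,0,0,0.01,0,1, 0,0,0,0,0.01,0,1]' |egrep 'pos|for'

```

```text
tcp_pos: [498.1, 108.0, 120.0]
force: [-1.3, -0.2, 1.4]
tcp_pos: [498.1, 108.1, 118.0]
force: [-1.2, -1.0, 2.0]
```

```bash

python3 -m crank '[0,0,0,0,0.01,0,1, 0,0,0,0,0.01,0,1, 0,0,0,0,0.01,0,1, 0,0,0,0,0.01,0,1, 0,0,0,0,0.01,0,1]' |egrep 'pos|for'
python3 -m crank '[0,0,0,0,0.01,0,1, 0,0,0,0,0.01,0,1, 0,0,0,0,0.01,0,1, 0,0,0,0,0.01,0,1, 0,0,0,0,0.01,0,1]' |egrep 'pos|for'

```

```text
tcp_pos: [498.1, 108.1, 116.0]
force: [-1.0, -0.3, 3.2]
tcp_pos: [498.1, 108.1, 114.0]
force: [-1.1, -0.1, 1.9]
```

```bash

python3 -m crank '[0,0,0,0,0.01,0,1, 0,0,0,0,0.01,0,1, 0,0,0,0,0.01,0,1, 0,0,0,0,0.01,0,1, 0,0,0,0,0.01,0,1]' |egrep 'pos|for'
python3 -m crank '[0,0,0,0,0.01,0,1, 0,0,0,0,0.01,0,1, 0,0,0,0,0.01,0,1, 0,0,0,0,0.01,0,1, 0,0,0,0,0.01,0,1]' |egrep 'pos|for'

```

```text
tcp_pos: [498.1, 108.1, 112.0]
force: [-1.7, -1.2, 1.8]
tcp_pos: [498.1, 108.0, 110.0]
force: [-1.4, -0.1, 2.2]
```

```bash

python3 -m crank '[0,0,0,0,0.01,0,1, 0,0,0,0,0.01,0,1, 0,0,0,0,0.01,0,1, 0,0,0,0,0.01,0,1, 0,0,0,0,0.01,0,1]' |egrep 'pos|for'
python3 -m crank '[0,0,0,0,0.01,0,1, 0,0,0,0,0.01,0,1, 0,0,0,0,0.01,0,1, 0,0,0,0,0.01,0,1, 0,0,0,0,0.01,0,1]' |egrep 'pos|for'

```

```text
tcp_pos: [498.1, 108.0, 108.0]
force: [-1.6, -1.4, 1.9]
tcp_pos: [498.1, 108.1, 106.0]
force: [-1.9, -0.3, 2.2]
```

```bash

python3 -m crank '[0,0,0,0,0.01,0,1, 0,0,0,0,0.01,0,1, 0,0,0,0,0.01,0,1, 0,0,0,0,0.01,0,1, 0,0,0,0,0.01,0,1]' |egrep 'pos|for'
python3 -m crank '[0,0,0,0,0.01,0,1, 0,0,0,0,0.01,0,1, 0,0,0,0,0.01,0,1, 0,0,0,0,0.01,0,1, 0,0,0,0,0.01,0,1]' |egrep 'pos|for'

```

```text
tcp_pos: [498.1, 108.1, 104.1]
force: [-2.9, -0.4, 4.4]
tcp_pos: [498.1, 108.0, 102.2]
force: [-3.4, 0.0, 7.7]
```

```bash

python3 -m crank '[0,0,0,0,0.005,0,1, 0,0,0,0,0.005,0,1, 0,0,0,0,0,0,1, 0,0,0,0,0,0,1, 0,0,0,0,0,0,1]' |egrep 'pos|for'
python3 -m crank '[0,0,0,0,0,0,1, 0,0,0,0,0,0,1, 0,0,0,0,0,0,1, 0,0,0,0,0,0,1, 0,0,0,0,0,0,1]' |egrep 'pos|for'

```

```text
tcp_pos: [498.0, 108.0, 101.9]
force: [-3.1, 0.8, 7.0]
tcp_pos: [498.0, 108.1, 101.9]
force: [-3.2, 0.5, 7.0]
```

The force holds steady at about 7 N on the handle, which is about 10 N at the pad. I'll let go slowly.

```bash

python3 -m crank '[0,0,0,0,-0.02,0,1, 0,0,0,0,-0.03,0,1, 0,0,0,0,-0.05,0,1, 0,0,0,0,-0.1,0,1, 0,0,0,0,-0.2,0,1]' |egrep 'pos|for'
python3 -m crank '[0,0,0,0,-0.5,0,1, 0,0,0,0,-0.9,0,1, 0,0,0,0,-0.9,0,1, 0,0,0,0,-0.9,-0.3,1, 0,0,0,0,-0.6,-0.3,1]' |egrep 'pos|for'
python3 -m crank '[0,0,0,0,0,-0.95,1, 0,0,0,0,0,-0.95,1, 0,0,0,0,0,-0.5,1, 0,0,0,0,0,0,1, 0,0,0,0,0,0,1]' |egrep 'pos|for|t:'
python3 - <<'E'
from h import *
s=robot.read_state();np.savez("w9.npz",p=s["tcp_pos"],R=s["tool_rot"])
w=robot.grab_frame("wrist")[:,:,::-1];sc=robot.grab_frame("scene")[:,:,::-1]
cv2.imwrite("pics/w9.png",w)
cv2.imwrite("pics/f9.png",np.hstack([w[:,90:470],cv2.resize(sc[130:300,180:350],(420,420))]))
from bar import bar
bar('pics/w9.png',s and dict(p=s["tcp_pos"],R=s["tool_rot"]),(150,400,20,230),53)
E
```

```text
tcp_pos: [497.7, 108.0, 117.4]
force: [-0.0, -0.0, 0.5]
tcp_pos: [475.2, 107.1, 273.6]
force: [-0.5, -0.9, 0.3]
t: 17.17
tcp_pos: [378.1, 101.5, 270.6]
tool_rot: [[0.058, 0.002, 0.998], [-0.998, -0.001, 0.058], [0.001, -1.0, 0.002]]
force: [0.3, 0.9, 0.7]Traceback (most recent call last):
  File "<stdin>", line 7, in <module>
  File "bar.py", line 7, in bar
    c=max(cv2.findContours(n,0,2)[0],key=cv2.contourArea);r=cv2.minAreaRect(c)
ValueError: max() iterable argument is empty
```

View pics/f9.png

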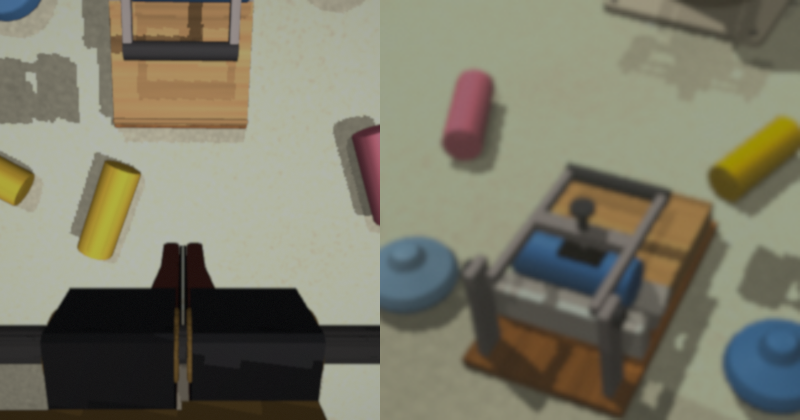

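The clamp stays shut, about level, with its pad on the bar. The bar lies square in the vee and the robot is clear.

```bash
python3 -c "
from rig import robot
print(robot.hand_in())"
```

```text
the job is handed in; nothing more can be done
None
```

The bar is in the vee, the clamp is shut on it, and the job is handed in at about 17 s of the 61 s allowed. No verdict was reported.

- **Bar:** I pushed it along the ledge with both fingertips, slowly and square to the edge. It dropped over the edge and came free of the fingers. The wrist camera then put its axis at (566, 105) mm with a yaw of 3.3°. That is about 1 mm from the vee's middle line and 7 mm from the middle lengthwise, and the yaw matches my estimate for the fixture.
- **Clamp:** I tipped it over from behind and pressed the handle down in small steps. The pad touched at a handle-top height of about 105.5 mm. I stopped at 101.9 mm with a steady 7.0 N on the handle, then let go.
- **Pad force:** This is inferred, not measured. The handle force and the spring travel both point to about 10 N. The force left after release should be up to about 8 N, going by the hinge friction you gave.
- **Last picture:** The clamp is shut and about level with its pad on the bar. The bar is still in the vee, and the two glass pieces beside the fixture look undisturbed. The arm is clear. glass_c was not in this last picture, but the arm never went near it.
- **Failed check:** The last numeric check of the bar's position did not work, because the bar lay outside the area of the wrist picture it searched. After clamping, the bar's position is confirmed only by eye in the scene view.

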